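# Square up the kit tray in the fixture

### The arm

A 6-joint arm with a two-finger parallel gripper is mounted at the origin on a cart in front of the work surface, level with it; the furniture and walls round the work are solid. World frame = base frame: x ahead of the robot, y to its left, z up, the work surface at z = 0. Lengths are in m, angles in rad, forces in N, time in s.
With the tool pointing down it reaches from about 0.25 to 0.8 m from the base axis. Payload 3.9 kg.
Tool frame: the origin (TCP) lies between the finger pads; the fingertips stand 25 mm ahead of it and the grasp point (between the pads) lies 6 mm ahead of it; z points along the fingers, y is the line along which they close (so a half turn about z gives the same grasp; the last joint's range is limited). The gripper opens to 85 mm and grips with 20 to 120 N. Pads are 22 mm wide; open, the fingers measure 114 mm over their backs; the gripper's body (76 mm by 85 mm) begins 54 mm behind the grasp point. The pads swing forward as they close: fully open they stand 13 mm farther back than shut.
Start: joints at [1.203, 0.26, -0.138, 1.173, 0, 1.571], TCP at [0.189, 0.49, 0.256] pointing down, gripper open.
Joint ranges: [-2.78, 2.78], [-0.83, 1.72], [-1.28, 1.37], [-1.9, 2.12], [-1.57, 1.48], [-3.14, 3.14]. Speed limits (rad/s): [2.57, 2.57, 3.14, 3.14, 3.14, 3.14].

### API

Orientations are given as a unit quaternion [w, x, y, z].
In Python, from plant import ctrl, capture, camera_info, sign_off gives the robot as it stands (ctrl), with the cameras as plain functions and the job as plain functions.
- The arm moves only by the shell command python3 steer.py 'ROWS' [OPENING] [FORCE]. ROWS is a JSON object whose key "increments" holds a list of rows, 1 to 20 of them, each of 6 numbers: dx, dy, dz in m, then a rotation vector rx, ry, rz in rad; each row shifts and turns the commanded pose from where the row before left it, along the tool's axes as they then stand; what a row does not reach is not made up. A row lasts 1/12 s, in which the tool goes at most 0.0417 m and 0.125 rad, less where a joint would pass 70% of its speed; a pose out of reach is approached as far as the arm can. OPENING is the finger opening in m, set as the command begins (- or left out keeps the last). The fingers move at their own pace and stop on an object; FORCE is the grip in N (left out, the last holds). Time passes only in rows, so rows that do not move let the fingers close. It prints the time, the measured TCP pose, the force, the opening and the grip force at its end. Input that does not fit is refused with a message, and nothing moves.
- ctrl.get_obs(): the state, without advancing time (a new reading comes with each control period).
- capture(name): name is "scene" or "top"; returns the picture (420x560x3 uint8, red, green, blue); there is no depth.
- camera_info(name): a dict with "mtx" (3x3 intrinsics, pixels), "k1" (the pictures are not rectified: a ray, as slopes to the right and down, at radius r is drawn at 1 + k1 r^2 times it, then the intrinsics apply), "origin" and "attitude" of the camera in the world. Camera axes: x right, y down, z forward; pixel columns grow to the right and rows downward; lengths in m; the calibration is good to about 2 mm. A picture is of the moment at which its call begins. camera_info takes no time and is no camera call.
- sign_off(): hands the job in; it is judged then, once.
The state is a dict: "time_s": time; "q": joint angles; "qvel": joint speeds; "joint_efforts": joint torques, N m; "tool_pos": TCP position; "tool_rot": TCP orientation; "force": force on the tool from outside, world axes, zero at the start; "wrist_torque": the same for the moment, N m; "opening": finger opening in m; "grip_force": force on a finger pad.
Only numpy, scipy, OpenCV 4.12 (cv2) and the standard library are available. Lean on these libraries where they do the work, as an engineer would, in place of code of your own. Each camera call takes 0.05 s, during which the arm holds its last target. There are 200 camera calls.

### The job

Push the green tray over the grey board until its back long side lies flush along the aluminium fence, and slide the yellow jaw along the fence until the tray is fully home between the jaw and the end stop, with no gap on any of the three sides. Only push with the fingers: pick nothing up, and let the tape roll and the loupe ride along upright in the tray. Leave the tin, the stamp and the bottle alone, and finish with the hand clear of everything.

Things in the scene. Friction and masses are not known exactly. Their poses are not given: they have to be found in the camera images.
- fixture: Aluminium L of bars 22 mm high on a fixed grey board 8 mm thick. Origin: inside corner, on top of the board; x points away from the robot (yaw within 0.15 rad), y left. Fence (long bar): face x = 0 from y = 0 to -430 mm, bar 28 mm thick behind it, rod and blocks on it to 45 mm. End stop (short bar, left): face y = 0 from x = 0 to -117 mm, bar 26 mm thick at y > 0. The board ends at x = -225.
- jaw (a joint): Travel (m, 0 to 0.26) of the yellow jaw towards the end stop (fixture +y). Pressing face: y = -0.360 + value in the fixture frame; about 0.200 with the tray home. A plate 14 mm thick from x = -2 to -110 mm, 3 to 43 mm over the board; its carriage on the fence is 52 mm high. About 2 N of friction; stays where left; starts at 0 to 0.04, clear of the tray.
- jaw_face (a point): Point on the jaw's pressing face (towards the end stop), 12 mm above the board, 45 mm in front of the fence. Axes as the fixture.
- jaw_back (a point): Point in the middle of the jaw's back face, where it is pushed towards the end stop: 25 mm above the board, 75 mm in front of the fence face, on the far side of the 14 mm plate from the end stop. Axes as the fixture.
- tray: Loose green plastic tray, 70 mm (x) by 160 mm (y) and 14 mm high, walls 2 mm, floor 3 mm up, about 0.25 kg. Origin: centre of its underside. It starts in front of the fence between jaw and end stop, turned up to 0.3 rad from the fence. Home, its +x long side lies on the fence and its +y short side on the end stop: its centre is then at x = -35, y = -80 mm in the fixture's frame.
- tray_back_left (a point): Back left lower corner of the tray, at (+35, +80, 0) mm from its origin. Axes as the tray; home, it lies in the fixture's inside corner.
- tray_back_right (a point): Back right lower corner of the tray, at (+35, -80, 0) mm from its origin. Axes as the tray.
- tape: Loose small roll of blue tape, 37 mm across, 10 mm high, lying flat in the tray. Origin: centre of its underside.
- loupe: Loose black watchmaker's loupe, 35 mm across, 30 mm high, standing in the tray. Origin: centre of its underside.
- tin: Loose round grey tin, 57 mm across, 28 mm high, behind the fence; to be left alone. Origin: centre of its underside.
- stamp: Loose wooden rubber stamp, 37 x 46 mm, 56 mm high, behind the fence; to be left alone. Origin: centre of its underside.
- bottle: Loose white squeeze bottle with blue cap, 44 mm across, 129 mm high, behind the fence; to be left alone. Origin: centre of its underside.

How it is judged:
At the end, for the whole second after the job is handed in: Both back corners of the tray are within 4 mm of the fence face, its left side is within 4 mm of the end stop and its right side within 4 mm of the jaw; the tray is within 0.05 rad of square, flat on the board (within 4 mm and 0.05 rad) and at rest, with the tape roll and the loupe upright in it (x of each of tray_back_left, tray_back_right in the frame of fixture above -0.004 m and y of tray_back_left in the frame of fixture above -0.004 m and y of jaw_face in the frame of tray_back_right above -0.004 m and angle between the y axis of tray and the y axis of fixture, either way round below 0.05 rad and z of tray in the frame of fixture below 0.004 m and angle between tray's own z axis and vertical below 0.05 rad and linear speed of tray below 0.01 m/s and x of tape in the frame of tray between -0.035 and 0.035 m and y of tape in the frame of tray between -0.08 and 0.08 m and angle between each of tape, loupe's own z axis and vertical below 0.3 rad and z of each of tape, loupe in the frame of tray below 0.012 m and x of loupe in the frame of tray between -0.035 and 0.035 m and y of loupe in the frame of tray between -0.08 and 0.08 m); the robot touches nothing.
It fails at once if the tray is lifted off the board or tipped (more than 8 mm or 0.15 rad) (z of tray in the frame of fixture above 0.008 m or angle between tray's own z axis and vertical above 0.15 rad).
It fails at once if the tape roll or the loupe is lifted out of the tray (more than 15 mm over the board) or knocked over (z of any of tape, loupe in the frame of fixture above 0.015 m or angle between any of tape, loupe's own z axis and vertical above 0.6 rad).
It fails at once if the tin, the stamp or the bottle is moved more than 20 mm (distance of any of tin, stamp, bottle from where it was at the start of the episode above 0.02 m).
It also fails if it takes over 54 s, if anything falls off the work surface, if the arm or the gripper's body presses on something with over 40 N, if the wrist force passes 120 N, or if a joint passes its speed limit or range.

## Working session

There is one attempt and no reset: what is moved stays moved. The work goes in short steps, Python scripts to look and compute and a shell command to move; the robot and the scene stay as the last step left them, time stands still between calls to the robot, and variables do not carry over. Pictures are saved under pics/ and viewed, at most 10 in all, crops included, and the job is handed in when it is done.

```bash
mkdir -p pics; ls; python3 - <<'E'
from plant import ctrl, capture, camera_info, sign_off
import cv2
for n in("top","scene"):
    im=capture(n); cv2.imwrite(f"pics/{n}0.png",im[:,:,::-1]); print(n,camera_info(n))
o=ctrl.get_obs(); print(o)
E
```

```text
pics
plant.py
steer.py
top {'mtx': array([[388.9185755 ,   0.        , 280.34239587],
       [  0.        , 388.9185755 , 212.17590311],
       [  0.        ,   0.        ,   1.        ]]), 'k1': -0.08558629877188431, 'origin': array([ 0.50172545, -0.00478732,  0.89734885]), 'attitude': array([ 0.06754019, -0.69733572,  0.71211583, -0.04530195])}
scene {'mtx': array([[432.48577421,   0.        , 276.59462553],
       [  0.        , 432.48577421, 209.53548035],
       [  0.        ,   0.        ,   1.        ]]), 'k1': -0.013480677560128008, 'origin': array([ 0.32258855, -0.54328016,  0.61806378]), 'attitude': array([-0.40375545,  0.87943034, -0.2326553 ,  0.09723852])}
{'time_s': 0.1, 'q': array([ 1.20302652e+00,  2.60616103e-01, -1.39236378e-01,  1.17272133e+00,
       -2.55918435e-05,  1.57077440e+00]), 'qvel': array([ 1.27723255e-03,  9.44749300e-04,  3.88790876e-03, -8.10528624e-05,
       -2.86559422e-05,  4.36242315e-04]), 'joint_efforts': array([-7.80735263e-04, -4.06510127e+01,  2.54526991e+01,  1.01222142e-02,
       -1.14624982e-04, -2.52742595e-06]), 'tool_pos': array([0.18855633, 0.48935476, 0.25555067]), 'tool_rot': array([-1.49936618e-04,  1.82839490e-01,  9.83142376e-01, -8.76098819e-04]), 'force': array([ 0.10233525,  0.55678882, -0.43372648]), 'wrist_torque': array([0.00825225, 0.06237358, 0.04946787]), 'grip_force': 0.0, 'opening': 0.08522673539136136}
```

View pics/top0.png

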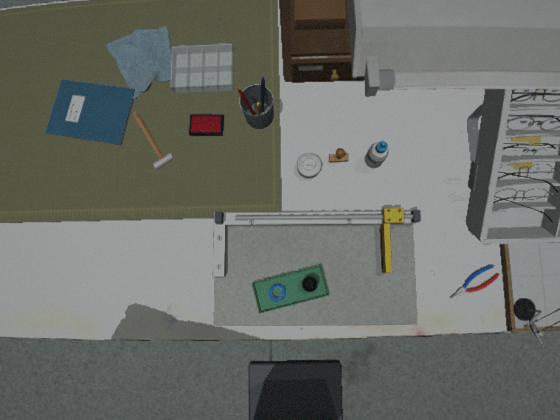

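View pics/scene0.png

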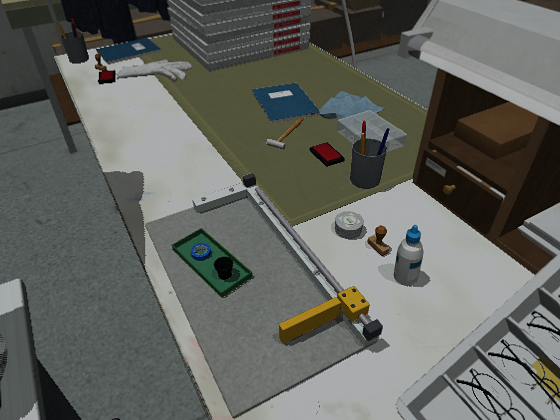

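The top view shows the fence along row ≈218 (columns 218–415), the end stop at column ≈220 (rows 225–275), the tray centred at about (290,288) and the jaw plate at column ≈387 (rows 222–272). The scene view shows the loupe and tape standing in the tray, and the tin, stamp and bottle behind the fence.

```bash
cat > h.py <<'E'
import numpy as np, cv2
from plant import ctrl, capture, camera_info, sign_off
from scipy.spatial.transform import Rotation as R
def ray(name,uv,z):
    c=camera_info(name); uv=np.array(uv,float).reshape(-1,2)
    d=(uv-c['mtx'][:2,2])/c['mtx'][0,0]
    s=d.copy()
    for _ in range(20): s=d/(1+c['k1']*(s**2).sum(1,keepdims=True))
    v=R.from_quat(np.roll(c['attitude'],-1)).apply(np.c_[s,np.ones(len(s))])
    return c['origin']+v*((z-c['origin'][2])/v[:,2])[:,None]
def mask(im,lo,hi):
    m=cv2.inRange(cv2.cvtColor(im,cv2.COLOR_RGB2HSV),lo,hi); n,l,s,c=cv2.connectedComponentsWithStats(m)
    return (l==1+s[1:,4].argmax()).astype(np.uint8)
GREEN=((60,90,40),(90,255,255)); YEL=((20,150,90),(35,255,255)) 
def rect(name,m,z):
    c=max(cv2.findContours(m,cv2.RETR_EXTERNAL,cv2.CHAIN_APPROX_NONE)[0],key=cv2.contourArea)
    p=ray(name,c,z)[:,:2]
    return cv2.minAreaRect((p*1000).astype(np.float32)),p
def edge(g,a,b,rng,axis):
    out=[]
    for k in rng:
        l=(g[a:b,k] if axis==0 else g[k,a:b]).astype(float); d=np.abs(np.minimum(np.diff(l),0))
        i=d.argmax(); w=d[max(0,i-1):i+2]; s=(w*np.arange(max(0,i-1),max(0,i-1)+len(w))).sum()/w.sum()+a+.5
        out.append((k,s) if axis==0 else (s,k))
    return np.array(out)
E
python3 - <<'E'
from h import *
np.set_printoptions(suppress=True,precision=4)
im=capture("top"); g=cv2.cvtColor(im,cv2.COLOR_RGB2GRAY)
f=ray("top",edge(g,216,232,range(235,375,4),0),.03); e=ray("top",edge(g,220,234,range(232,272,3),1),.03)
pf=np.polyfit(f[:,1],f[:,0],1); pe=np.polyfit(e[:,0],e[:,1],1)
print("fence x=",pf,np.abs(np.polyval(pf,f[:,1])-f[:,0]).max(),"end y=",pe,np.abs(np.polyval(pe,e[:,0])-e[:,1]).max())
print(f[::6,:2],e[::4,:2])
m=mask(im,*GREEN); r,p=rect("top",m,.022); print("tray",r,cv2.boxPoints(r),m.sum())
m=mask(im,*YEL);r,p=rect("top",m,.051); print("yellow",r, m.sum(), p.min(0),p.max(0))
a=p[p[:,0]<.44]; print("plate y",[ (x,a[np.abs(a[:,0]-x)<.004,1].min(),a[np.abs(a[:,0]-x)<.004,1].max()) for x in(.39,.41,.43)])
big=cv2.resize(im[200:340,200:430],None,fx=3.4,fy=3.4,interpolation=cv2.INTER_CUBIC); cv2.imwrite("pics/crop0.png",big[:,:,::-1])
E
```

```text
fence x= [0.0205 0.6159] 0.012152058726717652 end y= [-0.0239  0.1621] 0.000355488180547342
[[ 0.6167  0.1243]
 [ 0.6164  0.0699]
 [ 0.6162  0.0158]
 [ 0.6153 -0.0381]
 [ 0.6141 -0.0919]
 [ 0.6128 -0.1457]] [[0.5995 0.1481]
 [0.5724 0.1483]
 [0.5455 0.1491]
 [0.5189 0.1496]]
tray ((471.5703430175781, 3.8166046142578125), (67.56491088867188, 156.83084106445312), 13.467742919921875) [[420.4541  72.2078]
 [456.9796 -80.3103]
 [522.6866 -64.5746]
 [486.161   87.9436]] 1699
yellow ((573.1743774414062, -224.79473876953125), (41.93586349487305, 138.78802490234375), 86.5869369506836) 539 [ 0.5047 -0.2487] [ 0.6423 -0.2027]Traceback (most recent call last):
  File "<stdin>", line 10, in <module>
    return umr_minimum(a, axis, None, out, keepdims, initial, where)
ValueError: zero-size array to reduction operation minimum which has no identity
```

```bash
cat >> h.py <<'E'
def look(tag=None):
    im=capture("top")
    m=mask(im,*GREEN); r,p=rect("top",m,.022); 
    m=mask(im,*YEL); _,q=rect("top",m,.051)
    if tag: cv2.imwrite(f"pics/{tag}.png",cv2.resize(im[200:340,200:430],None,fx=3.4,fy=3.4,interpolation=cv2.INTER_CUBIC)[:,:,::-1])
    return im,r,p,q
E
python3 - <<'E'
from h import *
np.set_printoptions(suppress=True,precision=4)
im,r,p,q=look("crop0"); g=cv2.cvtColor(im,cv2.COLOR_RGB2GRAY)
f=ray("top",edge(g,216,232,range(235,375,2),0),.03)
for _ in range(4):
    pf=np.polyfit(f[:,1],f[:,0],1); d=np.abs(np.polyval(pf,f[:,1])-f[:,0]); f=f[d<max(.0015,2*d.std())]
e=ray("top",edge(g,220,234,range(232,272,2),1),.03);pe=np.polyfit(e[:,0],e[:,1],1)
x=np.polyval(pf,.1475);y=np.polyval(pe,x); print("corner",x,y,pf,len(f),d.max())
for X in(.52,.54,.56,.58):
    a=q[np.abs(q[:,0]-X)<.003]; print("plate",X,a[:,1].min(),a[:,1].max())
for n,lo,hi in(("tape",(100,100,60),(125,255,255)),):
    m=cv2.inRange(cv2.cvtColor(im,cv2.COLOR_RGB2HSV),lo,hi); m[:260]=0; M=cv2.moments(m); print(n,ray("top",[M['m10']/M['m00'],M['m01']/M['m00']],.02))
E
```

```text
corner 0.6176261982392385 0.14719570655528724 [0.0153 0.6154] 69 0.000993626446406326
plate 0.52 -0.21397944099611865 -0.20291006183190205
plate 0.54 -0.2150861171527773 -0.20397624448610124
plate 0.56 -0.21609442158028114 -0.2051936450303635
plate 0.58 -0.21532921089577936 -0.20413310767228318
tape [[ 0.4785 -0.1832  0.02  ]]
```

View pics/crop0.png

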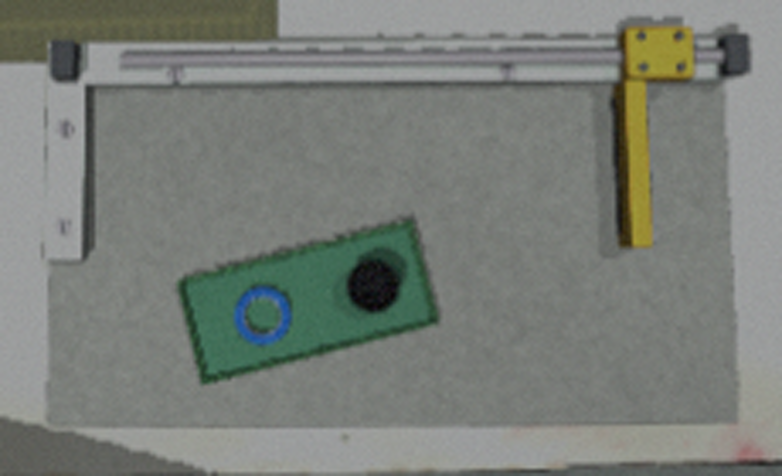

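Corner is at ≈(0.618, 0.147) with yaw ≈ -0.019. The tray is centred at (0.472, 0.004) with yaw +0.235, and its measured 68×157 mm matches the given 70×160. The crop shows the jaw well clear on the right and free board in front of the tray. I'll turn the open hand parallel to the tray's front and bring it there.

```bash
python3 steer.py '{"increments": [[0, 0, 0, 0, 0, -0.1], [0, 0, 0, 0, 0, -0.1], [0, 0, 0, 0, 0, -0.1], [0, 0, 0, 0, 0, -0.1], [0, 0, 0, 0, 0, -0.1], [0, 0, 0, 0, 0, -0.103]]}' 0.085
python3 steer.py '{"increments": [[-0.0066, -0.0336, 0, 0, 0, 0], [-0.0066, -0.0336, 0, 0, 0, 0], [-0.0066, -0.0336, 0, 0, 0, 0], [-0.0066, -0.0336, 0, 0, 0, 0], [-0.0066, -0.0336, 0, 0, 0, 0], [-0.0066, -0.0336, 0, 0, 0, 0], [-0.0066, -0.0336, 0, 0, 0, 0], [-0.0066, -0.0336, 0, 0, 0, 0], [-0.0066, -0.0336, 0, 0, 0, 0], [-0.0066, -0.0336, 0, 0, 0, 0], [-0.0066, -0.0336, 0, 0, 0, 0], [-0.0066, -0.0336, 0, 0, 0, 0], [-0.0066, -0.0336, 0, 0, 0, 0], [-0.0066, -0.0336, 0, 0, 0, 0], [-0.0066, -0.0336, 0, 0, 0, 0], [-0.0066, -0.0336, 0, 0, 0, 0], [0, 0, 0, 0, 0, 0], [0, 0, 0, 0, 0, 0]]}'
cat >> h.py <<'E'
def togo(x,y,yaw,z=None):
    "deltas in tool axes; yaw = heading of tool y minus 90 deg"
    o=ctrl.get_obs(); T=R.from_quat(np.roll(o['tool_rot'],-1)); M=T.as_matrix(); p=o['tool_pos']
    cur=np.arctan2(M[1,1],M[0,1])-np.pi/2
    d=np.array([x,y,p[2] if z is None else z])-p
    print("pos",p.round(4),"yaw",round(cur,4),"tilt",M[:2,2].round(4),"go tool",(M.T@d).round(4),"rz",round(-(yaw-cur),4),"F",o['force'].round(2),"t",o['time_s'])
E
python3 -c "
from h import *
togo(.417,-.009,.235,.05)"
```

```text
time_s: 0.7
tool_pos: [0.1887, 0.4897, 0.2561]
tool_rot: [-0.0, -0.12, 0.993, -0.0]
force: [0.1, 0.1, -1.3]
opening: 0.0852
grip_force: 0.0
time_s: 2.2
tool_pos: [0.417, -0.0096, 0.256]
tool_rot: [-0.0, -0.115, 0.993, 0.0]
force: [0.1, -0.1, 0.3]
opening: 0.085
grip_force: 0.0
pos [ 0.417  -0.0096  0.256 ] yaw 0.2312 tilt [-0.0006  0.0003] go tool [-2.00e-04  5.00e-04  2.06e-01] rz -0.0038 F [ 0.06 -0.07  0.26] t 2.2
```

```bash
python3 steer.py '{"increments": [[0, 0, 0.035, 0, 0, 0], [0, 0, 0.035, 0, 0, 0], [0, 0, 0.035, 0, 0, 0], [0, 0, 0.035, 0, 0, 0], [0, 0, 0.035, 0, 0, 0], [0, 0, 0.034, 0, 0, 0], [0, 0, 0, 0, 0, 0], [0, 0, 0, 0, 0, 0]]}'
python3 steer.py '{"increments": [[0, 0, 0.003, 0, 0, 0], [0, 0, 0.003, 0, 0, 0], [0, 0, 0.003, 0, 0, 0], [0, 0, 0.003, 0, 0, 0], [0, 0, 0, 0, 0, 0]]}'
```

```text
time_s: 2.87
tool_pos: [0.4142, -0.0072, 0.0464]
tool_rot: [-0.003, -0.118, 0.993, 0.001]
force: [-0.5, -0.1, -0.0]
opening: 0.0848
grip_force: 0.0
time_s: 3.28
tool_pos: [0.4172, -0.0083, 0.0357]
tool_rot: [0.001, -0.117, 0.993, -0.0]
force: [-0.1, 0.2, 0.7]
opening: 0.0853
grip_force: 0.0
```

```bash
for i in 1 ; do python3 steer.py '{"increments": [[0, 0, 0.002, 0, 0, 0], [0, 0, 0.001, 0, 0, 0], [0, 0, 0, 0, 0, 0]]}'; python3 steer.py '{"increments": [[0, 0, 0.002, 0, 0, 0], [0, 0, 0.001, 0, 0, 0], [0, 0, 0, 0, 0, 0]]}'; python3 steer.py '{"increments": [[0, 0, 0.002, 0, 0, 0], [0, 0, 0, 0, 0, 0]]}' ; done | egrep 'pos|force:'
```

```text
tool_pos: [0.4166, -0.0084, 0.0322]
force: [0.3, 0.8, -0.2]
grip_force: 0.0
tool_pos: [0.4165, -0.0083, 0.0291]
force: [-0.5, 0.7, -0.3]
grip_force: 0.0
tool_pos: [0.4166, -0.0083, 0.027]
force: [-0.4, 0.2, -0.4]
grip_force: 0.0
```

```bash
python3 steer.py '{"increments": [[0, 0, 0.0025, 0, 0, 0], [-0.003, 0, 0, 0, 0, 0], [-0.003, 0, 0, 0, 0, 0], [-0.002, 0, 0, 0, 0, 0], [-0.002, 0, 0, 0, 0, 0], [-0.003, 0, 0, 0, 0, 0], [-0.004, 0, 0, 0, 0, 0], [-0.004, 0, 0, 0, 0, 0.01], [-0.004, 0, 0, 0, 0, 0.02], [-0.004, 0, 0, 0, 0, 0.02], [-0.004, 0, 0, 0, 0, 0.02], [-0.004, 0, 0, 0, 0, 0.02], [-0.004, 0, 0, 0, 0, 0.02], [-0.004, 0, 0, 0, 0, 0.02], [-0.004, 0, 0, 0, 0, 0.02], [-0.003, 0, 0, 0, 0, 0.01], [0, 0, 0, 0, 0, 0]]}'
python3 - <<'E'
from h import *
_,r,p,q=look("a1"); print(r, q[:,1].max()); togo(.53,0,-.019,.0245)
E
```

```text
time_s: 5.37
tool_pos: [0.469, 0.0015, 0.0249]
tool_rot: [0.001, -0.037, 0.999, -0.0]
force: [0.4, -0.3, 0.0]
opening: 0.0851
grip_force: 0.0
((528.7140502929688, 4.7042694091796875), (33.215370178222656, 156.38182067871094), 3.9806885719299316) -0.2025607939288364
pos [0.4688 0.0014 0.025 ] yaw 0.0751 tilt [ 0.0015 -0.0001] go tool [-0.0609 -0.006   0.0006] rz 0.0941 F [ 0.3  -0.69  0.32] t 5.4167
```

View pics/a1.png

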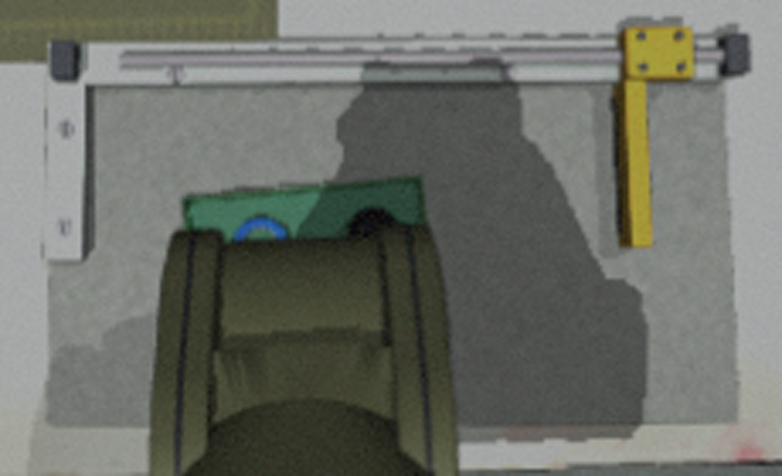

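The tray follows at yaw ≈0.07, with its back edge at about row 190 in the crop and roughly 69 mm to go. The tape and loupe are still in it. I'll go on squaring and pushing.

```bash
python3 steer.py '{"increments": [[-0.002, 0, 0, 0, 0, 0], [-0.003, 0, 0, 0, 0, 0.01], [-0.004, 0, 0, 0, 0, 0.01], [-0.004, 0, 0, 0, 0, 0.01], [-0.004, 0, 0, 0, 0, 0.01], [-0.004, 0, 0, 0, 0, 0.01], [-0.004, 0, 0, 0, 0, 0.01], [-0.004, 0, 0, 0, 0, 0.01], [-0.004, 0, 0, 0, 0, 0.01], [-0.004, 0, 0, 0, 0, 0.014], [-0.004, 0, 0, 0, 0, 0], [-0.004, 0, 0, 0, 0, 0], [-0.004, 0, 0, 0, 0, 0], [-0.003, 0, 0, 0, 0, 0], [-0.002, 0, 0, 0, 0, 0], [-0.002, 0, 0, 0, 0, 0], [-0.001, 0, 0, 0, 0, 0], [0, 0, 0, 0, 0, 0]]}'
python3 - <<'E'
from h import *
_,r,p,q=look(); print(r, p[:,0].max(), p[:,1].min(),p[:,1].max()); togo(.534,0,-.019,.0245)
E
```

```text
time_s: 6.92
tool_pos: [0.525, 0.0024, 0.0248]
tool_rot: [0.0, 0.009, 1.0, -0.0]
force: [-0.8, -0.5, -1.0]
opening: 0.0853
grip_force: 0.3Traceback (most recent call last):
  File "<stdin>", line 2, in <module>
  File "h.py", line 28, in look
    m=mask(im,*GREEN); r,p=rect("top",m,.022);
  File "h.py", line 13, in mask
    return (l==1+s[1:,4].argmax()).astype(np.uint8)
                 ~~~~~~~~~~~~~~^^
ValueError: attempt to get argmax of an empty sequence
```

```bash
python3 steer.py '{"increments": [[-0.002, 0, 0, 0, 0, 0], [-0.002, 0, 0, 0, 0, 0], [-0.002, 0, 0, 0, 0, 0], [-0.001, 0, 0, 0, 0, 0], [0, 0, 0, 0, 0, 0]]}' | egrep 'pos|^force'; for i in 1; do python3 steer.py '{"increments": [[-0.001, 0, 0, 0, 0, 0], [-0.001, 0, 0, 0, 0, 0], [0, 0, 0, 0, 0, 0]]}'; python3 steer.py '{"increments": [[-0.001, 0, 0, 0, 0, 0], [-0.001, 0, 0, 0, 0, 0], [0, 0, 0, 0, 0, 0]]}';  done | egrep 'pos|^force'
```

```text
tool_pos: [0.5324, 0.0023, 0.0248]
force: [-0.7, -0.4, -0.8]
tool_pos: [0.5338, 0.0022, 0.0248]
force: [-1.4, 0.3, 0.8]
tool_pos: [0.5361, 0.0022, 0.0248]
force: [-2.3, -0.3, -0.7]
```

```bash
python3 steer.py '{"increments": [[-0.001, 0, 0, 0, 0, 0], [-0.001, 0, 0, 0, 0, 0], [0, 0, 0, 0, 0, 0]]}' | egrep 'pos|^force';python3 steer.py '{"increments": [[-0.001, 0, 0, 0, 0, 0], [-0.001, 0, 0, 0, 0, 0], [0, 0, 0, 0, 0, 0]]}' | egrep 'pos|^force'
python3 - <<'E'
from h import *
im=capture("scene"); cv2.imwrite("pics/s1.png",cv2.resize(im[150:400,120:400],None,fx=2.3,fy=2.3)[:,:,::-1])
E
```

```text
tool_pos: [0.5372, 0.0022, 0.0247]
force: [-3.1, -0.2, 2.0]
tool_pos: [0.5373, 0.0022, 0.0244]
force: [-6.5, 0.2, 4.0]
```

View pics/s1.png

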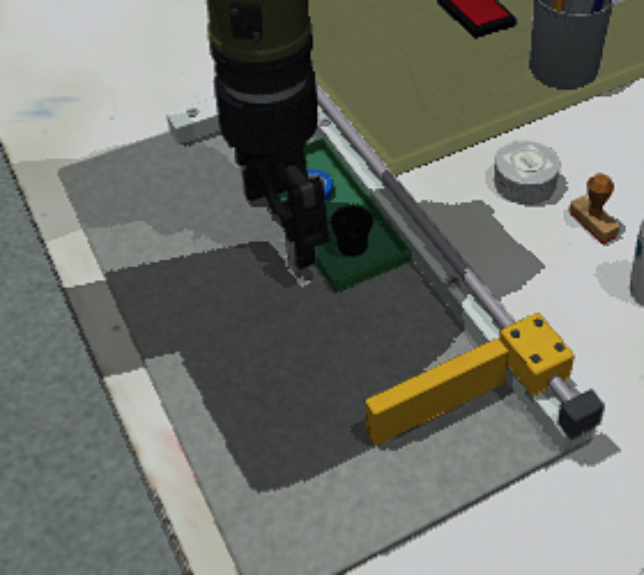

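The tray rests on the fence (hand stalled at x=0.537 with 6.5 N), and the loupe and tape are upright. I'll back off, rise, shut the fingers and go behind the jaw.

```bash
python3 steer.py '{"increments": [[0.01, 0, 0, 0, 0, 0], [0.015, 0, 0, 0, 0, 0], [0.02, 0, 0, 0, 0, 0], [0, 0, -0.03, 0, 0, 0], [0, 0, -0.035, 0, 0, 0], [0, 0, -0.035, 0, 0, 0], [0, 0, -0.01, 0, 0, 0], [0, 0, 0, 0, 0, 0]]}' | egrep 'pos|^force'
python3 steer.py '{"increments": [[-0.004, -0.03, 0, 0, 0, 0], [-0.004, -0.03, 0, 0, 0, 0], [-0.004, -0.03, 0, 0, 0, 0], [-0.004, -0.03, 0, 0, 0, 0], [-0.004, -0.03, 0, 0, 0, 0], [-0.004, -0.03, 0, 0, 0, 0], [-0.004, -0.03, 0, 0, 0, 0], [-0.004, -0.03, 0, 0, 0, 0], [0, 0, 0, 0, 0, 0], [0, 0, 0, 0, 0, 0]]}' 0 20
python3 - <<'E'
from h import *
_,r,p,q=look("a2"); print(r,cv2.boxPoints(r)); a=q[(q[:,0]<.57)]; print(a[:,1].min(),a[:,1].max()); togo(.535,-.256,-.019,.05)
E
```

```text
tool_pos: [0.4991, 0.003, 0.1388]
force: [0.6, 1.2, -0.6]
time_s: 9.93
tool_pos: [0.5223, -0.2391, 0.1335]
tool_rot: [-0.0, 0.011, 1.0, 0.0]
force: [-1.2, 1.1, 0.2]
opening: 0.0003
grip_force: 0.0
((580.3308715820312, -0.80218505859375), (157.8627471923828, 65.65885162353516), 88.82313537597656) [[545.8872  -79.04264]
 [611.5322  -80.39118]
 [614.77454  77.43827]
 [549.1295   78.78681]]
-0.2162221052157189 -0.2025607939288364
pos [ 0.5219 -0.2377  0.1335] yaw -0.02 tilt [-0.0011  0.0011] go tool [-0.0136 -0.0181  0.0835] rz -0.001 F [-0.48 -0.13 -0.99] t 9.9833
```

View pics/a2.png

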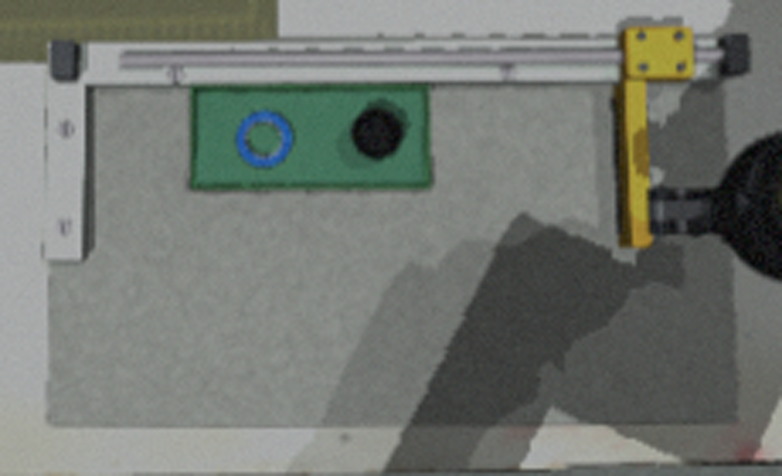

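The tray is flush on the fence, about 69 mm short of the end stop (left edge at crop column 192, stop at 87), and the jaw is untouched. Now I'll go down behind the jaw.

```bash
python3 steer.py '{"increments": [[-0.007, -0.009, 0, 0, 0, 0], [-0.0066, -0.009, 0, 0, 0, 0], [0, 0, 0.03, 0, 0, 0], [0, 0, 0.03, 0, 0, 0], [0, 0, 0.023, 0, 0, 0], [0, 0, 0, 0, 0, 0], [0, 0, 0, 0, 0, 0]]}' | egrep 'pos|^force'
python3 steer.py '{"increments": [[0, 0.004, 0, 0, 0, 0], [0, 0.006, 0, 0, 0, 0], [0, 0.005, 0, 0, 0, 0], [0, 0.003, 0, 0, 0, 0], [0, 0.003, 0, 0, 0, 0], [0, 0.003, 0, 0, 0, 0], [0, 0.003, 0, 0, 0, 0], [0, 0.003, 0, 0, 0, 0], [0, 0.003, 0, 0, 0, 0], [0, 0, 0, 0, 0, 0]]}' | egrep 'pos|^force'
python3 - <<'E'
from h import *
_,r,p,q=look(); a=q[(q[:,0]<.57)]; print(a[:,1].min(),a[:,1].max()); togo(.535,-.04,-.019,.05)
E
```

```text
tool_pos: [0.534, -0.2538, 0.0504]
force: [0.6, 0.2, 0.1]
tool_pos: [0.5363, -0.2226, 0.052]
force: [0.0, -0.4, 0.8]
-0.20799879325878942 -0.19624085932798843
pos [ 0.5363 -0.2226  0.0519] yaw -0.0186 tilt [0.0004 0.0003] go tool [0.0046 0.1825 0.0019] rz 0.0004 F [ 0.56 -0.72  0.15] t 11.45
```

```bash
python3 steer.py '{"increments": [[0, 0.003, 0, 0, 0, 0], [0, 0.005, 0, 0, 0, 0], [0, 0.007, 0, 0, 0, 0], [0, 0.008, 0, 0, 0, 0], [0, 0.008, 0, 0, 0, 0], [0, 0.008, 0, 0, 0, 0], [0, 0.008, 0, 0, 0, 0], [0, 0.008, 0, 0, 0, 0], [0, 0.008, 0, 0, 0, 0], [0, 0.008, 0, 0, 0, 0], [0, 0.008, 0, 0, 0, 0], [0, 0.007, 0, 0, 0, 0], [0, 0.005, 0, 0, 0, 0], [0, 0.003, 0, 0, 0, 0], [0, 0.003, 0, 0, 0, 0], [0, 0.003, 0, 0, 0, 0], [0, 0.003, 0, 0, 0, 0], [0, 0.003, 0, 0, 0, 0], [0, 0.003, 0, 0, 0, 0], [0, 0.003, 0, 0, 0, 0]]}' | egrep 'pos|^force'
python3 steer.py '{"increments": [[0, 0.003, 0, 0, 0, 0], [0, 0.003, 0, 0, 0, 0], [0, 0.003, 0, 0, 0, 0], [0, 0.003, 0, 0, 0, 0], [0, 0.003, 0, 0, 0, 0], [0, 0.003, 0, 0, 0, 0], [0, 0.003, 0, 0, 0, 0], [0, 0.003, 0, 0, 0, 0], [0, 0.003, 0, 0, 0, 0], [0, 0.003, 0, 0, 0, 0], [0, 0.003, 0, 0, 0, 0], [0, 0.003, 0, 0, 0, 0], [0, 0.003, 0, 0, 0, 0], [0, 0.003, 0, 0, 0, 0], [0, 0.003, 0, 0, 0, 0], [0, 0.003, 0, 0, 0, 0], [0, 0, 0, 0, 0, 0]]}' | egrep 'pos|^force'
python3 - <<'E'
from h import *
_,r,p,q=look("a3"); print(r,cv2.boxPoints(r)); a=q[(q[:,0]<.57)]; print(a[:,1].min(),a[:,1].max()); togo(.535,-.04,-.019,.05)
E
```

```text
tool_pos: [0.538, -0.1107, 0.0518]
force: [-0.2, -2.1, 2.0]
tool_pos: [0.5389, -0.062, 0.0517]
force: [-0.0, -0.6, -0.4]
((580.321044921875, 45.92406463623047), (66.69309997558594, 154.88169860839844), 0.10136643052101135) [[546.8375   123.30579 ]
 [547.1116   -31.575659]
 [613.80457  -31.457664]
 [613.5305   123.42379 ]]Traceback (most recent call last):
  File "<stdin>", line 2, in <module>
    return umr_minimum(a, axis, None, out, keepdims, initial, where)
ValueError: zero-size array to reduction operation minimum which has no identity
```

View pics/a3.png

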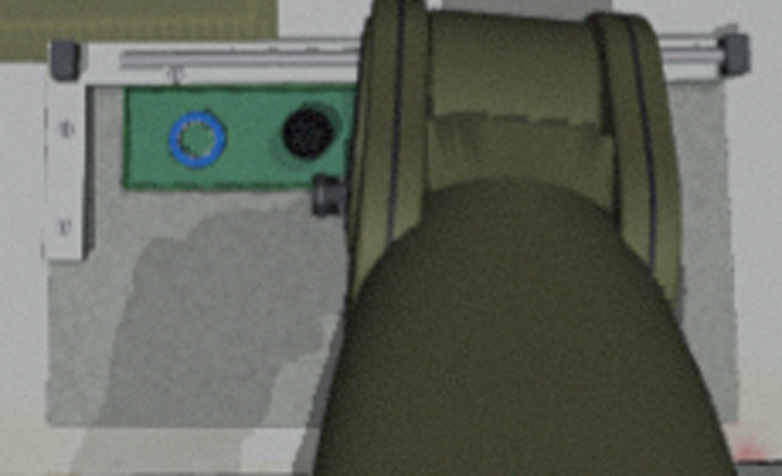

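The tray is sliding along the fence with its cargo upright. Its left edge is at crop column 124 and the stop at 87, so about 23 mm remain.

```bash
python3 steer.py '{"increments": [[0, 0.003, 0, 0, 0, 0], [0, 0.003, 0, 0, 0, 0], [0, 0.003, 0, 0, 0, 0], [0, 0.003, 0, 0, 0, 0], [0, 0.003, 0, 0, 0, 0], [0, 0.002, 0, 0, 0, 0], [0, 0.002, 0, 0, 0, 0], [0, 0, 0, 0, 0, 0]]}' | egrep 'pos|^force'
python3 steer.py '{"increments": [[0, 0.001, 0, 0, 0, 0], [0, 0.001, 0, 0, 0, 0], [0, 0, 0, 0, 0, 0]]}' | egrep 'pos|^force';python3 steer.py '{"increments": [[0, 0.001, 0, 0, 0, 0], [0, 0.001, 0, 0, 0, 0], [0, 0, 0, 0, 0, 0]]}' | egrep 'pos|^force'
```

```text
tool_pos: [0.5394, -0.0432, 0.0517]
force: [-1.0, -0.9, -1.2]
tool_pos: [0.5394, -0.0418, 0.0517]
force: [0.3, -2.5, -2.1]
tool_pos: [0.5395, -0.0397, 0.0517]
force: [0.2, -3.8, -2.2]
```

```bash
python3 steer.py '{"increments": [[0, 0.001, 0, 0, 0, 0], [0, 0.001, 0, 0, 0, 0], [0, 0, 0, 0, 0, 0]]}' | egrep 'pos|^force';python3 steer.py '{"increments": [[0, 0.001, 0, 0, 0, 0], [0, 0.001, 0, 0, 0, 0], [0, 0, 0, 0, 0, 0]]}' | egrep 'pos|^force'
```

```text
tool_pos: [0.5395, -0.0382, 0.0518]
force: [-0.6, -4.2, -2.3]
tool_pos: [0.5395, -0.0381, 0.0518]
force: [-0.3, -10.7, -2.0]
```

Stalled with 10.7 N, so it is on the end stop. I'll withdraw and check.

```bash
python3 steer.py '{"increments": [[0, -0.005, 0, 0, 0, 0], [0, -0.01, 0, 0, 0, 0], [0, -0.015, 0, 0, 0, 0], [0, 0, -0.025, 0, 0, 0], [0, 0, -0.035, 0, 0, 0], [0, 0, -0.035, 0, 0, 0], [0, -0.04, 0, 0, 0, 0], [0, -0.04, 0, 0, 0, 0], [0, -0.04, 0, 0, 0, 0], [0, -0.04, 0, 0, 0, 0], [0, -0.03, 0, 0, 0, 0], [0, 0, 0, 0, 0, 0], [0, 0, 0, 0, 0, 0]]}' | egrep 'pos|^force'
python3 - <<'E'
from h import *
_,r,p,q=look("a4"); print(r,cv2.boxPoints(r)); a=q[(q[:,0]<.57)]; print(a[:,1].min(),a[:,1].max()); togo(.50,-.04,-.019,.05)
for X in np.arange(.55,.612,.01):
    s=p[np.abs(p[:,0]-X)<.002]; print(X,s[:,1].min(),s[:,1].max())
for Y in np.arange(0,.14,.02):
    s=p[np.abs(p[:,1]-Y)<.002]; print(Y,s[:,0].min(),s[:,0].max(), .6154+.0153*Y)
E
```

```text
tool_pos: [0.5356, -0.2573, 0.1469]
force: [-0.3, 0.3, 0.2]
((580.6588745117188, 68.28396606445312), (157.0525360107422, 67.99481964111328), 88.93023681640625) [[545.2013    -9.593887]
 [613.1843   -10.863342]
 [616.11646  146.16182 ]
 [548.1334   147.43127 ]]
-0.024985031184369823 -0.011596681482489511
pos [ 0.5354 -0.2559  0.1468] yaw -0.02 tilt [0.0006 0.0018] go tool [0.0397 0.215  0.0972] rz -0.001 F [-0.61  0.14 -0.33] t 17.3833
0.55 -0.0074535920568104585 0.14605441988162865
0.56 -0.007662805630032816 0.14607200687664634
0.5700000000000001 -0.007873161312768663 0.146084297344607
0.5800000000000001 -0.008137735631738892 0.1438197792037546
0.5900000000000001 -0.00835071816058615 0.1461347241137345
0.6000000000000001 -0.008618626735982684 0.14615898948517042
0.6100000000000001 -0.008834318118326166 0.1461926322024661
0.0 0.5475615532215489 0.6131405785947049 0.6154
0.02 0.54797242150968 0.611316977893143 0.615706
0.04 0.5483752814569003 0.611774479634445 0.6160119999999999
0.06 0.5487702206733002 0.6122299011141367 0.6163179999999999
0.08 0.5491146885139537 0.6126330668478223 0.616624
0.1 0.5494948579701883 0.613084869885359 0.61693
0.12 0.549867284737837 0.6135349156969087 0.6172359999999999
0.14 0.5479803061872539 0.6139833100924423 0.6175419999999999
```

View pics/a4.png

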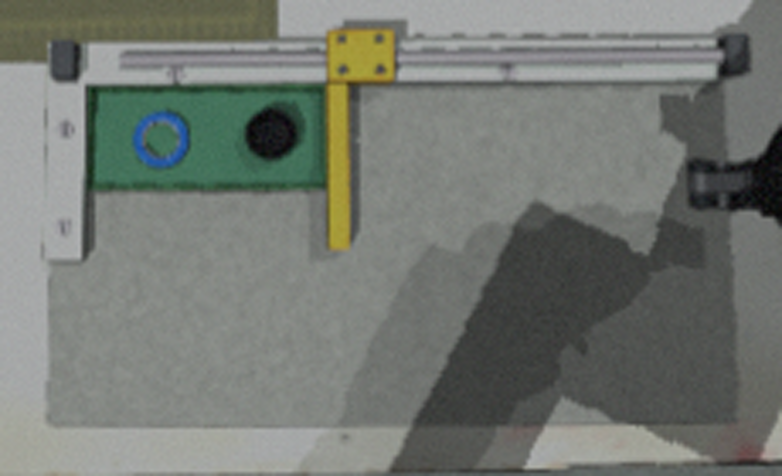

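Everything is home. The tray fills the corner and the jaw is against its right side: its face is at y=-0.0116, and -0.0113 is expected. The back edge is unchanged since the fence contact, the cargo is upright, and the hand is clear. I'll hand it in.

```bash
python3 -c "
from plant import ctrl, capture, camera_info, sign_off
print(sign_off())"
```

```text
the job is handed in; nothing more can be done
None
```

The job is handed in: the tray measured home against the fence, end stop and jaw in the last picture, with the tape roll and loupe upright and the hand clear; sign-off returned no verdict.

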